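Set the depth stop of a bench jigger with a gauge strip

ROBOT

A 7-joint arm with a two-finger parallel gripper is mounted at the origin on a cart in front of the work surface, level with it; the furniture and walls round the work are solid. World frame = base frame: x ahead of the robot, y to its left, z up, the work surface at z = 0. Lengths are in m, angles in rad, forces in N, time in s.
With the tool pointing down it reaches from about 0.35 to 0.9 m from the base axis. Payload 8.1 kg.
Tool frame: the origin (TCP) lies at the very end of the fingers, on their centre line; the grasp point (between the pads) lies arm.hold_point_z behind it (arm.hold_point_z is the distance from the TCP to the grasp point, in m); z points along the fingers, y is the line along which they close (so a half turn about z gives the same grasp; the last joint's range is limited). The gripper opens to 92 mm and grips with 3 to 60 N. Pads are 19 mm wide; open, the fingers measure 130 mm over their backs; the gripper's body (75 mm by 190 mm) begins 47 mm behind the grasp point.
Start: joints at [-1.32, 0.434, 0.025, 1.573, -0.012, 1.134, -0.075], TCP at [0.217, 0.586, 0.227] pointing down, gripper open.
Joint ranges: [-2.62, 2.62], [-0.44, 2.09], [-1.27, 1.32], [0.08, 2.57], [-1.32, 4.46], [0.12, 2], [-2.74, 2.74]. Speed limits (rad/s): [2.22, 2.22, 3.01, 3.01, 3.14, 3.14, 3.14].

INTERFACE

Orientations are given as a rotation vector (axis times angle).
In Python, from cell import arm, vision, job, cut_out gives the robot as it stands. The module is installed in compiled form; this text tells all that it offers.
- The arm moves only by the tool play_rows, never from a script. Its argument "increments" is text: rows parted by semicolons, each of 5 numbers parted by spaces: the shift along the tool's x, y, z in cm, then the turn about the tool's z in degrees, then the opening, from -1 (shut) to 1 (fully open), so that 0 is half open. A call has 1 to 5 rows; each row shifts and turns the commanded pose from where the row before left it, along the tool's axes as they then stand; what a row does not reach is not made up. A row lasts 1/12 s, in which the tool goes at most 41.7 mm and 7.16 degrees, less where a joint would pass 70% of its speed; a pose out of reach is approached as far as the arm can. A call is refused whole if a number of a shift passes 4.17 or a number of a turn 7.16, either way. A call with a gripper value outside its range is refused whole. The fingers move at their own pace and stop on an object; "grip_force" is the grip in N (left out, the last holds). Time passes only in rows, so rows that do not move let the fingers close. It gives the time, the measured TCP pose, the force, the opening and the grip force at its end, in the units of the state.
- arm.observe(): the state, without advancing time (a new reading comes with each control period).
- vision.get_image(name): name is "scene" or "top" or "wrist"; returns a dict with "frame" (420x560x3 uint8, red, green, blue), "z_map" (420x560 float32, m along the optical axis (not along the pixel's ray), 0 where there is no reading), "mtx" (3x3 intrinsics, pixels), "distortion" ([k1, k2, p1, p2, k3] as OpenCV has them; the pictures are not rectified), "cam_to_world" (4x4, takes a point from camera to world coordinates). Camera axes: x right, y up, looking along -z (the intrinsics and any distortion apply to the point x, -y, -z); pixel columns grow to the right and rows downward; lengths in m; the calibration is good to about 2 mm. A picture is of the moment at which its call begins.
- job.sign_off(): hands the job in; it is judged then, once.
Trained networks look in a picture, given as the dict that the camera call returned (one of the last four; its "shot" number tells which), for a name from the list of things; names that differ only in an ending like _2 or _b are one class to them, and where a whole thing is asked for, a point or a joint stands for the part that bears it (a point fixed in the world has none). Each returns a list of dicts, best first, with "confidence" (0 to 1); they miss things now and then, are a little off and sometimes report something else, mostly with a low value. They report only what shows in the picture. A call takes as long as a camera call. They do not tell look-alikes from the thing itself.
- cut_out(query, picture): "mask" (420x560 bool, what is visible of it) and "point" ([row, column] in pixels, amid what is visible of it).
The state is a dict: "clock": time; "joints": joint angles; "dq": joint speeds; "joint_efforts": joint torques, N m; "position": TCP position; "ee_rot": TCP orientation; "force": force on the tool from outside, world axes, zero at the start; "ft_torque": the same for the moment, N m; "width": opening from 0.0 (shut) to 1.0 (fully open); "gripper_force": force on a finger pad.
Only numpy, scipy, OpenCV 4.12 (cv2) and the standard library are available. Lean on these libraries where they do the work, as an engineer would, in place of code of your own. Each camera call takes 0.05 s, during which the arm holds its last target. There are 200 camera calls.

TASK

Set the depth stop on the pottery jigger: lay the 5 mm gauge strip flat in the slot under the stop screw, push it fully home against the back, then turn the screw's knob down (clockwise) until its foot just drags on the strip - a light pinch of about 6 N, never squeezed hard. Then draw the strip back about 15 mm against the drag and leave it there, flat in the slot and still lightly pinched, ready for the lock nut. Leave the other things on the bench alone.

Things in the scene. Friction and masses are not known exactly. Their poses are not given: they have to be found in the camera images.
- jigger: Fixed bench jigger: grey bed plate 350 x 150 mm, 14 mm high, a dark flat arm 26 mm wide locked level over it (64 to 78 mm above the worktop), a bracket at the far end, a plaster mould under the arm. Origin on the worktop below the stop screw's axis; x along the arm from the stop screw to the bracket (away from the robot), y left, z up. The plate spans x = -95 to 255 mm.
- slot_mouth (a point): Mouth of the slot, on its floor and centre line: x -30, y 0, z 30 mm in the jigger's frame. A steel anvil block, x -76 to 46 mm, 62 mm wide, has its flat top 30 mm above the worktop; on it cheeks 9 mm high bound a slot 30 mm wide from x -30 mm to a closed back wall at x 40 mm, flared in front. The open front part, x -76 to -45 mm, carries the rear of the strip.
- slot_under_foot (a point): Point on the slot's floor straight below the foot: x 0, y 0, z 30 mm in the jigger's frame. The foot is a rubber buffer of 25 mm diameter. With knob at 0 its underside is nominally 7.85 mm above this floor, but the buffer has taken a set: known only to 0.8 mm either way, so where it meets the strip must be felt. After that the pinch grows by 11 N per rad of the knob (9 N per mm).
- spindle: Steel stop screw through the boss (32 mm wide) at the arm's near end, knob above, foot below. Origin at the jigger's origin when knob reads 0; sinks 1.273 mm per rad (8 mm a turn). The foot turns with it and rubs on the strip: the knob's turning moment rises about 5 N mm per newton of pinch; sliding the strip takes about 1 N of pull per newton of pinch (0.8 to 1.3).
- knob (a joint): Turn of the knob in rad; grows clockwise seen from above, which lowers the screw and foot; starts between 0 and 0.5, end stop at 6. Turns with a light steady friction of about 0.04 N m and stays where it is left.
- knob_grip (a point): On the knob's axis at the height to grip. The knob is a dark knurled cylinder of 33 mm diameter; its gripped part is 96 to 116 mm above the worktop, its top 121 mm and this point 108 mm with knob at 0. Nothing near it stands above 88 mm (the top of the slack lock nut).
- gauge: Loose gauge strip, 100 to 170 g: a steel flat 125 long x 26 wide x 5 mm thick with a black plastic grip on top near its rear end. Origin under the middle of the strip, on its underside; x from the grip to the tip, z up. Starts flat on the worktop left or right of the jigger, tip pointing roughly away from the robot.
- gauge_grip (a point): Middle of the black grip (34 long x 16 wide x 25 mm high, standing on the strip, its top 30 mm above the strip's underside): 43.5 mm behind the strip's middle, 18 mm above its underside.
- gauge_tip (a point): Middle of the strip's front end, on its underside: 62.5 mm ahead of its middle. With the strip fully home it is at x 40, y 0, z 30 mm in the jigger's frame.
- sanding_block: Loose dark sanding block, 53 x 87 x 28 mm, on the worktop on the other side of the jigger from the strip; leave it alone. Origin under its middle.
- mould_block: Loose white plaster block, 65 x 102 x 35 mm, on the worktop to the left behind; leave it alone. Origin under its middle.
- cast_lump: Loose white plaster lump of two joined rounded cubes, 63 x 78 x 48 mm, on the worktop to the right; leave it alone. Origin under its middle.
Mind the look-alikes: they are no part of the job. Leave any blue or yellow look-alike of the gauge alone.

How it is judged:
By the outcome, as a careful person would: the job done as asked, in the order asked, and still so for the second after the job is handed in, with the robot touching nothing.
It also fails if it takes over 72 s, if anything falls off the work surface, if the arm or the gripper's body presses on something with over 40 N, if the wrist force passes 120 N, or if a joint passes its speed limit or range.

## Working session

There is one attempt and no reset: what is moved stays moved. The work goes in short steps, Python scripts to look and compute and a tool call to move; the robot and the scene stay as the last step left them, time stands still between calls to the robot, and variables do not carry over. Pictures are saved under pics/ and viewed, at most 10 in all, crops included, and the job is handed in when it is done.

Besides the shell and the picture viewer there is one more tool, called after "Emit:" as name(argument=value, ...) on one line, values as JSON. play_rows: Moves the arm, as the interface text tells. Its arguments: {"type":"object","properties":{"increments":{"type":"string"},"grip_force":{"type":"number"}},"required":["increments"]}

```bash
mkdir -p pics; cat > h.py <<'E'
import numpy as np, cv2
from cell import arm, vision, job, cut_out
def world(p, mask=None, pix=None):
    K,D,T=p["mtx"],np.array(p["distortion"],float),p["cam_to_world"]
    if pix is None:
        r,c=np.nonzero(mask & (p["z_map"]>0))
    else: r,c=np.array(pix).T
    z=p["z_map"][r,c]
    n=cv2.undistortPoints(np.stack([c,r],1).astype(np.float64).reshape(-1,1,2),np.array(K,float),D).reshape(-1,2)
    P=np.stack([n[:,0]*z,-n[:,1]*z,-z,np.ones_like(z)],1)
    return (P@np.array(T).T)[:,:3]
def save(p,name,crop=None,s=1):
    f=p["frame"][:,:,::-1]
    if crop: f=f[crop[0]:crop[1],crop[2]:crop[3]]
    cv2.imwrite("pics/"+name,cv2.resize(f,None,fx=s,fy=s,interpolation=cv2.INTER_CUBIC))
E
python3 - <<'E'
from h import *
s=arm.observe(); print(s, arm.hold_point_z)
a=vision.get_image("scene"); b=vision.get_image("top")
f=np.vstack([a["frame"],b["frame"]])
f=np.hstack([a["frame"],b["frame"]])
cv2.imwrite("pics/a.png",cv2.resize(f[:,:,::-1],(800,300),interpolation=cv2.INTER_AREA))
save(b,"top.png",s=1.4)
for n in ["gauge","knob","jigger","gauge_grip","sanding_block"]:
  for nm,p in (("scene",a),("top",b)):
    for d in cut_out(n,p)[:4]:
        w=world(p,d["mask"]); print(n,nm,round(d["confidence"],2),d["point"],d["mask"].sum(),np.median(w,0).round(4) if len(w) else None, w.max(0).round(3) if len(w) else None,w.min(0).round(3) if len(w) else None)
E
```

```text
{'clock': 0.0, 'joints': array([-1.31961059,  0.43519512,  0.02496039,  1.57407048, -0.01156139,
        1.13400954, -0.07509697]), 'dq': array([-3.44432187e-04, -2.05933073e-03, -4.00465019e-04,  2.90587263e-05,
        8.13753630e-05,  1.27003984e-03,  2.04617766e-04]), 'joint_efforts': array([-1.88334139e-03, -6.67834640e+01,  9.84830260e-01, -3.14460468e+01,
       -6.03516586e-02,  4.27504582e-02,  1.86285561e-04]), 'position': array([0.21641695, 0.58580128, 0.22597245]), 'ee_rot': array([-5.52873278e-01, -3.09245592e+00,  2.41099268e-03]), 'force': array([ 0.62465522,  0.23725384, -0.21584868]), 'ft_torque': array([ 2.52531295e-02,  9.56711301e-05, -2.77509750e-02]), 'gripper_force': 0.0, 'width': 0.999848017992591} 0.0188
gauge scene 0.68 [206.0, 213.8] 213 [0.458  0.2303 0.0077] [0.535 0.275 0.035] [ 0.418  0.208 -0.001]
gauge scene 0.61 [225.7, 226.2] 285 [0.4139 0.1209 0.007 ] [0.434 0.171 0.034] [0.387 0.048 0.001]
gauge scene 0.47 [215.1, 156.6] 283 [0.316  0.3152 0.0065] [0.345 0.405 0.034] [ 0.291  0.249 -0.001]
gauge top 0.94 [221.7, 189.0] 414 [0.4813 0.2441 0.0047] [
[... 1147 characters left out ...]
0.437 0.171 0.037] [ 0.389  0.05  -0.006]
gauge_grip top 0.72 [223.9, 190.2] 402 [0.4728 0.2416 0.0047] [0.537 0.275 0.034] [ 0.418  0.208 -0.006]
gauge_grip top 0.69 [157.7, 288.6] 6297 [ 0.6571 -0.0438  0.016 ] [0.849 0.038 0.124] [ 0.485 -0.129 -0.006]
gauge_grip top 0.57 [278.5, 169.3] 375 [0.3167 0.3147 0.0051] [0.338 0.376 0.038] [ 0.296  0.252 -0.004]
sanding_block scene 0.74 [276.7, 361.5] 816 [ 0.4732 -0.2948  0.0291] [ 0.556 -0.221  0.034] [ 0.441 -0.337 -0.   ]
sanding_block scene 0.49 [203.3, 210.9] 223 [0.4554 0.2298 0.0074] [0.532 0.282 0.035] [ 0.422  0.208 -0.001]
sanding_block top 0.66 [217.9, 374.5] 557 [ 0.4781 -0.2884  0.0269] [ 0.516 -0.242  0.036] [ 0.44  -0.335 -0.004]
```

View pics/top.png

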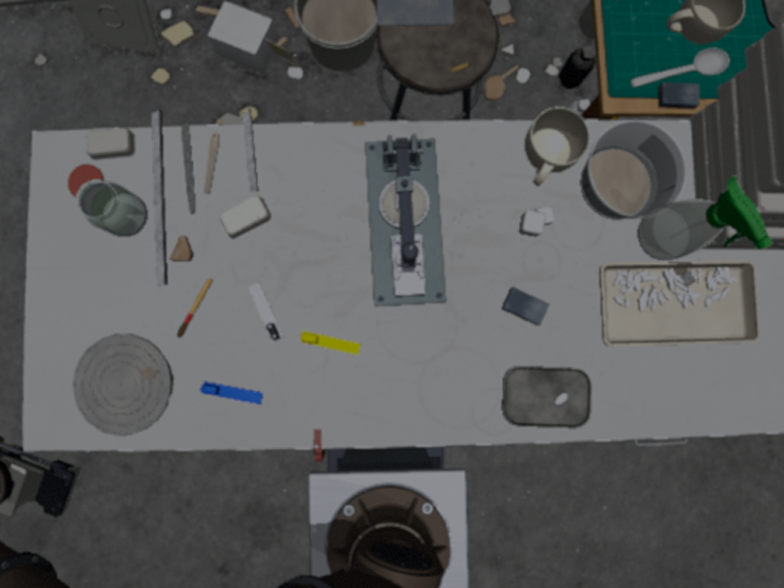

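```bash
python3 - <<'E'
from h import *
b=vision.get_image("top")
save(b,"crop.png",(190,310,130,280),5)
for d in cut_out("gauge",b)[:3]:
    m=d["mask"]; f=b["frame"]; w=world(b,m); r,c=np.nonzero(m&(b["z_map"]>0))
    low=w[:,2]<0.012
    cc=w[low][:,:2]; hi=w[w[:,2]>0.022]
    (cx,cy),sz,ang=cv2.minAreaRect(w[:,:2].astype(np.float32))
    print(d["point"],"col low",np.median(f[r[low],c[low]],0),"rect",cx,cy,sz,ang,"grip",hi.mean(0),len(hi))
d=[d for d in cut_out("jigger",b)][0]; w=world(b,d["mask"])
pl=w[(w[:,2]>0.008)&(w[:,2]<0.02)]; print(cv2.minAreaRect(pl[:,:2].astype(np.float32)))
k=cut_out("knob",b)[0]; w=world(b,k["mask"]); t=w[w[:,2]>0.11]; print("knob",cv2.minEnclosingCircle(t[:,:2].astype(np.float32)),t.mean(0),np.median(t[:,2]))
E
```

```text
[249.3, 236.5] col low [140. 141.   0.] rect 0.413991242647171 0.11124934256076813 (0.12060458958148956, 0.025628719478845596) 74.99473571777344 grip [0.4235502  0.15406415 0.02888906] 66
[281.6, 165.7] col low [ 29.  73. 145.] rect 0.3154493570327759 0.31371158361434937 (0.124699167907238, 0.028371043503284454) 79.08415985107422 grip [0.32528091 0.35569926 0.02859282] 67
((0.6636086106300354, -0.04623047262430191), (0.351503849029541, 0.15012754499912262), 2.209606170654297)
knob ((0.5819799304008484, -0.0496613010764122), 0.016981415450572968) [ 0.58170244 -0.04934356  0.11833814] 0.11884843727878058
```

View pics/crop.png

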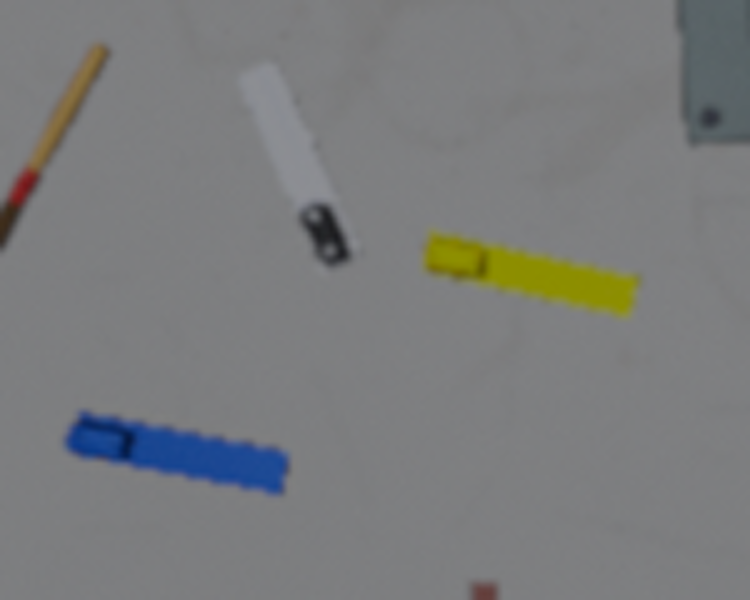

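Three strip-like things show in the top picture. The yellow one (row 247, col 235) and the blue one (row 280, col 166) are the look-alikes. The bare steel strip with a black grip (row 222, col 189) fits the description: the crop shows a pale steel flat, with the black grip at its near end and the tip pointing away from the robot.

```bash
cat >> h.py <<'E'
from scipy.spatial.transform import Rotation as Rn
def go(x,y,z,yaw):  # yaw deg = direction of tool y (mod 180); prints turn, then shift in axes after the turn
    s=arm.observe(); R=Rn.from_rotvec(s["ee_rot"]).as_matrix()
    cur=np.degrees(np.arctan2(R[1,1],R[0,1]))
    t=-((yaw-cur+90)%180-90)      # turn about tool z (down)
    R2=R@Rn.from_euler('z',t,degrees=True).as_matrix()
    d=np.array([x,y,z])-s["position"]
    print("t=%.2f pos"%s["clock"],s["position"].round(4),"yaw %.2f tilt %.2f"%(cur,np.degrees(np.arccos(-R[2,2]))),"turn %.2f"%t,"cm now",(R.T@d*100).round(2),"after turn",(R2.T@d*100).round(2),"F",s["force"].round(2),"M",s["ft_torque"].round(3),"w",round(s["width"],3),"j7 %.2f"%s["joints"][6])
E
python3 - <<'E'
from h import *
b=vision.get_image("top")
for d in cut_out("gauge",b)+cut_out("gauge_grip",b):
    p=d["point"]
    if abs(p[0]-222)+abs(p[1]-189)>15: continue
    w=world(b,d["mask"])
    rc=cv2.minAreaRect(w[:,:2].astype(np.float32)); hi=w[w[:,2]>0.022]
    print(rc,"hi",hi.mean(0),len(hi),cv2.minAreaRect(hi[:,:2].astype(np.float32)))
go(0.43,0.22,0.15,115)
E
```

```text
((0.4783387780189514, 0.2435424029827118), (0.12273728102445602, 0.025654125958681107), 23.352237701416016) hi [0.43827903 0.22505096 0.02836717] 70 ((0.43800029158592224, 0.22578759491443634), (0.03321905806660652, 0.01665637455880642), 25.67765998840332)
((0.4788688123226166, 0.24413755536079407), (0.1241583302617073, 0.02924937754869461), 23.570762634277344) hi [0.43827903 0.22505096 0.02836717] 70 ((0.43800029158592224, 0.22578759491443634), (0.03321905806660652, 0.01665637455880642), 25.67765998840332)
t=0.95 pos [0.2165 0.5863 0.2268] yaw 69.73 tilt 0.00 turn -45.27 cm now [-32.71 -26.96   7.67] after turn [ -3.86 -42.22   7.67] F [ 0.15 -0.23  0.13] M [ 0.05  -0.028  0.051] w 0.997 j7 -0.08
```

Emit:
play_rows(increments="0 0 0 -6.3 1;0 0 0 -6.3 1;0 0 0 -6.3 1;0 0 0 -6.3 1;0 0 0 -6.3 1", grip_force=25)

```text
clock: 1.37
position: [0.2166, 0.5863, 0.2267]
ee_rot: [-0.316, 3.126, 0.0]
force: [0.4, -0.5, 0.5]
width: 1.002
gripper_force: 0.0
```

Emit:
play_rows(increments="0 0 0 -6.3 1;0 0 0 -6.3 1;-0.5 -3.5 0.9 0 1;-0.5 -3.5 0.9 0 1;-0.5 -3.5 0.9 0 1")

```text
clock: 1.78
position: [0.273, 0.4955, 0.1994]
ee_rot: [-0.65, 3.073, 0.001]
force: [0.0, 0.5, 0.3]
width: 0.997
gripper_force: 0.0
```

Emit:
play_rows(increments="-0.5 -3.5 0.9 0 0.3;-0.5 -3.5 0.9 0 0.3;-0.5 -3.5 0.9 0 0.3;-0.5 -3.5 0.9 0 0.3;-0.5 -3.5 0.9 0 0.3")

```text
clock: 2.2
position: [0.367, 0.3448, 0.1546]
ee_rot: [-0.648, 3.073, 0.001]
force: [1.3, 0.5, 1.0]
width: 0.686
gripper_force: 0.0
```

Emit:
play_rows(increments="-0.5 -3.5 0.9 0 0;-0.5 -3.5 0.9 0 0;-0.5 -3.5 0.9 0 0;-0.5 -3.5 0.9 0 0;0 0 0 0 0")

```text
clock: 2.62
position: [0.4442, 0.2187, 0.1174]
ee_rot: [0.634, -3.076, 0.007]
force: [0.3, -0.3, 0.3]
width: 0.5
gripper_force: 0.0
```

```bash
python3 - <<'E'
from h import *
go(0.4385,0.2257,0.008,114)
p=vision.get_image("wrist"); save(p,"w1.png")
for d in cut_out("gauge",p)[:3]+cut_out("gauge_grip",p)[:2]:
    w=world(p,d["mask"]); hi=w[w[:,2]>0.024]
    print(d["confidence"],d["point"],cv2.minAreaRect(w[:,:2].astype(np.float32)),"hi",len(hi), cv2.minAreaRect(hi[:,:2].astype(np.float32)) if len(hi) else 0, np.median(hi[:,2]) if len(hi) else 0)
E
```

```text
t=2.62 pos [0.4442 0.2187 0.1174] yaw 113.31 tilt 0.24 turn -0.69 cm now [ 0.23  0.91 10.94] after turn [ 0.22  0.91 10.94] F [ 0.28 -0.28  0.25] M [ 0.036  0.079 -0.009] w 0.5 j7 1.39
0.86 [121.5, 162.3] ((0.41489043831825256, 0.11063919216394424), (0.12544968724250793, 0.028582964092493057), 76.339111328125) hi 1139 ((0.4243113696575165, 0.15364903211593628), (0.0340505987405777, 0.016536934301257133), 73.99108123779297) 0.029621518268940134
0.74 [240.3, 292.0] ((0.4794318377971649, 0.2439781129360199), (0.1255796253681183, 0.025973960757255554), 23.405532836914062) hi 1012 ((0.4389466941356659, 0.22660551965236664), (0.03319704532623291, 0.01512469444423914), 23.365646362304688) 0.029611898945168483
0.71 [108.4, 466.7] ((0.3155762255191803, 0.32202452421188354), (0.14184822142124176, 0.03275223821401596), 79.5856704711914) hi 1080 ((0.3249585032463074, 0.3556777238845825), (0.034115858376026154, 0.016085447743535042), 78.68231964111328) 0.029602332399901413
0.82 [242.6, 292.9] ((0.4739725589752197, 0.24143566191196442), (0.13690851628780365, 0.025626124814152718), 23.988506317138672) hi 1021 ((0.4326249361038208, 0.22387433052062988), (0.04697003588080406, 0.01512469444423914), 23.365646362304688) 0.02962046253872891
0.66 [121.9, 162.5] ((0.41455578804016113, 0.10946684330701828), (0.12831854820251465, 0.028621573001146317), 76.23751831054688) hi 1139 ((0.4243113696575165, 0.15364903211593628), (0.0340505987405777, 0.016536934301257133), 73.99108123779297) 0.029621518268940134
```

View pics/w1.png

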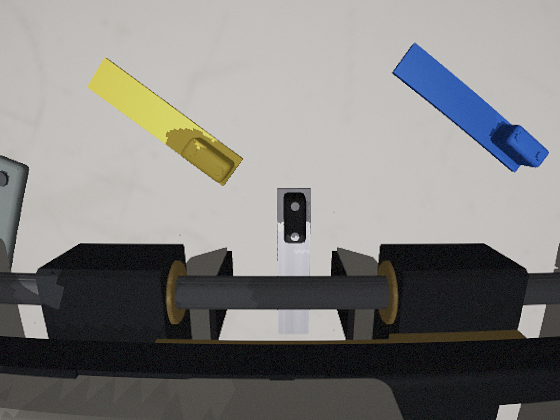

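The wrist view shows the steel strip between the fingers with its black grip at rows 190-243, col 294. The yellow and blue strips are clear to either side. I'm going down to grasp it.

Emit:
play_rows(increments="0.2 0.9 2 0 0;0 0 2.5 0 0;0 0 2.5 0 0;0 0 2 0 0;0 0 1.4 0 0")

```text
clock: 3.18
position: [0.4343, 0.2355, 0.0134]
ee_rot: [0.653, -3.072, -0.001]
force: [-0.6, 0.5, 0.5]
width: 0.498
gripper_force: 0.0
```

Emit:
play_rows(increments="0 0 0.5 0 0;0 0 0 0 0;0 0 0 0 0")

```text
clock: 3.43
position: [0.4355, 0.2349, 0.0103]
ee_rot: [-0.651, 3.073, 0.001]
force: [-0.0, -1.0, 1.1]
width: 0.5
gripper_force: 0.0
```

```bash
python3 - <<'E'
from h import *
go(0.4389,0.2266,0.008,113.4)
p=vision.get_image("wrist"); print(p["cam_to_world"].round(3))
E
```

```text
t=3.43 pos [0.4355 0.2349 0.0103] yaw 113.91 tilt 0.04 turn 0.51 cm now [ 0.03 -0.89  0.23] after turn [ 0.02 -0.89  0.23] F [-0.03 -0.96  1.06] M [0.037 0.002 0.017] w 0.5 j7 1.34
[[-0.405 -0.887 -0.223  0.375]
 [ 0.914 -0.392 -0.1    0.208]
 [ 0.001 -0.244  0.97   0.168]
 [ 0.     0.     0.     1.   ]]
```

Emit:
play_rows(increments="0 -0.9 0 0.5 0;0 0 0.2 0 0;0 0 0 0 0;0 0 0 0 0")

```text
clock: 3.82
position: [0.4396, 0.2253, 0.0081]
ee_rot: [-0.634, 3.076, 0.0]
force: [0.1, -0.0, -0.3]
width: 0.5
gripper_force: 0.0
```

```bash
python3 - <<'E'
from h import *
go(0.4389,0.2266,0.008,113.4)
E
```

```text
t=3.82 pos [0.4396 0.2253 0.0081] yaw 113.28 tilt 0.03 turn -0.12 cm now [0.01 0.15 0.01] after turn [0.01 0.15 0.01] F [ 0.05 -0.02 -0.32] M [ 0.068 -0.013 -0.016] w 0.5 j7 1.35
```

Emit:
play_rows(increments="0 0 0 0 -1;0 0 0 0 -1;0 0 0 0 -1;0 0 0 0 -1;0 0 0 0 -1", grip_force=30)

```text
clock: 4.23
position: [0.4392, 0.2256, 0.0077]
ee_rot: [-0.635, 3.077, 0.0]
force: [-1.0, 0.5, 0.1]
width: 0.189
gripper_force: 0.0
```

Emit:
play_rows(increments="0 0 -1 0 -1;0 0 -2 0 -1;0 0 -2 0 -1;0 0 -2 0 -1;0 0 -1 0 -1")

```text
clock: 4.65
position: [0.4399, 0.2259, 0.0902]
ee_rot: [-0.634, 3.075, 0.001]
force: [0.7, 0.5, -2.2]
width: 0.167
gripper_force: 30.0
```

Emit:
play_rows(increments="0 0 0 7 -1;0 0 0 7 -1;0 0 0 7 -1;0 0 0 0 -1;0 0 0 0 -1")

```text
clock: 5.07
position: [0.439, 0.2255, 0.0877]
ee_rot: [0.07, -3.141, 0.001]
force: [-0.9, -0.6, -1.3]
width: 0.169
gripper_force: 30.0
```

```bash
python3 - <<'E'
from h import *
go(0.4371,-0.0551,0.07,92.2)
E
```

```text
t=5.07 pos [0.439  0.2255 0.0877] yaw 92.56 tilt 0.02 turn 0.36 cm now [  1.44 -28.03   1.78] after turn [  1.27 -28.04   1.78] F [-0.92 -0.59 -1.32] M [0.005 0.068 0.039] w 0.169 j7 1.06
```

Emit:
play_rows(increments="0.2 -2 0 0.4 -1;0.2 -3.5 0 0 -1;0.2 -4 0 0 -1;0.2 -4 0 0 -1;0.2 -4 0 0 -1")

```text
clock: 5.48
position: [0.4348, 0.0487, 0.0877]
ee_rot: [0.062, -3.141, 0.0]
force: [1.1, 1.0, -1.5]
width: 0.171
gripper_force: 30.0
```

Emit:
play_rows(increments="0.2 -4 0 0 -1;0.1 -3.5 0 0 -1;0 -2 0 0 -1;0 -1 0 0 -1;0 0 0 0 -1")

```text
clock: 5.9
position: [0.4357, -0.0571, 0.0878]
ee_rot: [-0.051, 3.141, -0.001]
force: [0.8, 0.8, -1.2]
width: 0.172
gripper_force: 30.0
```

Emit:
play_rows(increments="0 0 0 0 -1;0 0 0 0 -1")

```text
clock: 6.07
position: [0.4359, -0.0532, 0.0876]
ee_rot: [0.058, -3.141, -0.001]
force: [-0.2, -0.4, -1.4]
width: 0.167
gripper_force: 30.0
```

```bash
python3 - <<'E'
from h import *
go(0.4371,-0.0551,0.07,92.2)
for v in ("top","wrist"):
  p=vision.get_image(v); save(p,v+"2.png",s=1.4 if v=="top" else 1)
  for d in cut_out("gauge",p)[:3]:
    w=world(p,d["mask"]); 
    print(v,d["confidence"].__round__(2),d["point"],cv2.minAreaRect(w[:,:2].astype(np.float32)),w.min(0),w.max(0),np.percentile(w[:,2],[10,30,50,70]).round(4))
  if v=="wrist":
    k=cut_out("knob",p)
    for d in k[:2]:
      w=world(p,d["mask"]); print("knob",d["point"],w.min(0),w.max(0))
E
```

```text
t=6.07 pos [ 0.4359 -0.0532  0.0876] yaw 92.11 tilt 0.04 turn -0.09 cm now [-0.11 -0.2   1.76] after turn [-0.11 -0.2   1.76] F [-0.16 -0.38 -1.35] M [0.089 0.027 0.009] w 0.167 j7 1.67
top 0.75 [247.6, 233.5] ((0.4125467538833618, 0.11090953648090363), (0.12351036071777344, 0.026874329894781113), 76.6072769165039) [ 0.38884354  0.05016657 -0.00341655] [0.43679126 0.17063701 0.03437306] [0.0011 0.0035 0.0049 0.0071]
top 0.7 [280.0, 164.2] ((0.3155800700187683, 0.3131483197212219), (0.12394418567419052, 0.03048759140074253), 78.58702087402344) [ 0.29276313  0.25158889 -0.00844195] [0.3374744  0.37596413 0.03373909] [0.0005 0.0032 0.005  0.0071]
top 0.45 [200.5, 292.2] ((0.5153746604919434, -0.0457036979496479), (0.027597157284617424, 0.06707604974508286), 78.2009048461914) [ 0.48536675 -0.06068592  0.02817754] [ 0.54820938 -0.02533879  0.46361247] [0.0811 0.0827 0.0836 0.0853]
wrist 0.72 [261.9, 282.8] ((0.4394261837005615, -0.04914456233382225), (0.07129892706871033, 0.0325099378824234), 4.245965003967285) [ 0.40428323 -0.06681867 -0.00158608] [ 0.47569594 -0.03228697  0.16623428] [0.0839 0.0848 0.1006 0.1088]
wrist 0.58 [198.2, 493.6] ((0.4127497673034668, 0.10403995215892792), (0.11126621067523956, 0.0273128729313612), 75.917724609375) [ 0.38748958  0.04756713 -0.00139969] [0.43904045 0.15480975 0.02389639] [0.0039 0.0045 0.0049 0.0053]
```

View pics/wrist2.png

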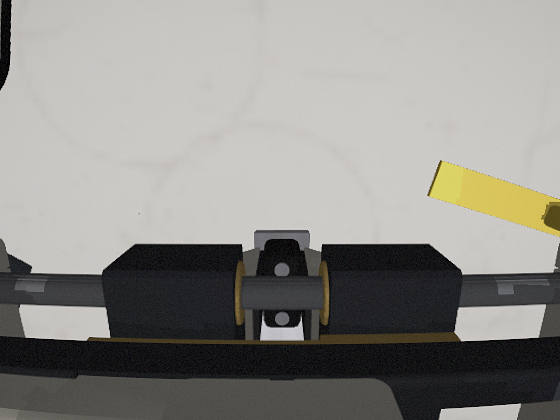

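```bash
cat >> h.py <<'E'
def strip(zt,tol=0.004,xr=(0.47,0.6),yr=(-0.09,-0.01)):
    out=[]
    for i in range(3):
        p=vision.get_image("top"); w=world(p,np.ones((420,560),bool))
        m=(abs(w[:,2]-zt)<tol)&(w[:,0]>xr[0])&(w[:,0]<xr[1])&(w[:,1]>yr[0])&(w[:,1]<yr[1]); out.append(w[m])
    w=np.vstack(out); return w
E
python3 - <<'E'
from h import *
w=strip(0.0835); print(len(w)); 
for a in np.arange(0.47,0.56,0.01):
    q=w[(w[:,0]>a)&(w[:,0]<a+.01)]
    if len(q)>3: print(round(a,3),len(q),q[:,1].min().round(4),q[:,1].max().round(4),q[:,1].mean().round(4),np.median(q[:,2]).round(4))
print("xmax",np.sort(w[:,0])[-8:].round(4))
# anvil top: z 30
w=strip(0.030,0.004,xr=(0.49,0.54)); 
for a in np.arange(0.5,0.54,0.01):
    q=w[(w[:,0]>a)&(w[:,0]<a+.01)]
    if len(q)>3: print("anvil",round(a,3),len(q),q[:,1].min().round(4),q[:,1].max().round(4))
E
```

```text
238
0.51 25 -0.0627 -0.0437 -0.0536 0.0847
0.52 79 -0.0606 -0.036 -0.0501 0.0831
0.53 101 -0.0608 -0.0359 -0.0487 0.0837
0.54 6 -0.0607 -0.0552 -0.0581 0.0827
0.56 22 -0.0616 -0.0395 -0.052 0.081
xmax [0.5668 0.5671 0.5672 0.5672 0.5672 0.5696 0.5724 0.5728]
anvil 0.52 43 -0.0804 -0.0663
anvil 0.53 130 -0.0809 -0.0208
```

The wrist view shows the strip square in the fingers, with its grip at about row 280, col 282. I'm lining it up and lowering it to the anvil front.

Emit:
play_rows(increments="0.3 -0.2 0 0 -1;0 0 1.5 0 -1;0 0 1.5 0 -1;0 0 1 0 -1;0 0 0.6 0 -1")

```text
clock: 7.03
position: [0.4322, -0.0571, 0.0408]
ee_rot: [0.052, -3.14, -0.0]
force: [0.2, 0.4, -2.2]
width: 0.173
gripper_force: 30.0
```

Emit:
play_rows(increments="0 0 0 0 -1;0 0 0 0 -1;0 0 0 0 -1")

```text
clock: 7.28
position: [0.4332, -0.057, 0.0422]
ee_rot: [-0.052, 3.14, 0.0]
force: [0.3, 0.9, -1.5]
width: 0.171
gripper_force: 30.0
```

```bash
python3 - <<'E'
from h import *
go(0.4321,-0.0553,0.0386,92.2)
for i in range(3):
    vision.get_image("top"); print(arm.observe()["force"].round(2),arm.observe()["ft_torque"].round(3))
w=strip(0.038,0.0035,xr=(0.47,0.57))
for a in np.arange(0.48,0.56,0.01):
    q=w[(w[:,0]>a)&(w[:,0]<a+.01)]
    if len(q)>3: print(round(a,3),len(q),q[:,1].min().round(4),q[:,1].max().round(4),q[:,1].mean().round(4),np.median(q[:,2]).round(4))
E
```

```text
t=7.28 pos [ 0.4332 -0.057   0.0422] yaw 91.91 tilt 0.04 turn -0.29 cm now [0.11 0.17 0.36] after turn [0.11 0.17 0.36] F [ 0.28  0.94 -1.54] M [0.055 0.071 0.049] w 0.171 j7 1.69
[-0.   -0.11 -2.39] [ 0.027  0.12  -0.033]
[-0.09 -0.75 -2.42] [0.049 0.088 0.018]
[-0.29 -0.03 -1.37] [-0.003  0.13   0.014]
0.51 57 -0.0741 -0.0401 -0.0554 0.038
0.52 80 -0.08 -0.0233 -0.0526 0.0381
0.53 88 -0.0746 -0.0208 -0.05 0.0381
0.54 52 -0.0803 -0.0208 -0.0546 0.0373
0.55 52 -0.075 -0.0212 -0.049 0.0379
0.56 52 -0.0752 -0.0269 -0.0558 0.0381
```

Emit:
play_rows(increments="0 0.15 0.2 -0.3 -1;0 0 0.1 0 -1;0 0 0.1 0 -1;0 0 0 0 -1;0 0 0 0 -1")

```text
clock: 8.0
position: [0.4328, -0.0553, 0.0377]
ee_rot: [0.061, -3.141, -0.0]
force: [-0.7, 0.3, 1.4]
width: 0.171
gripper_force: 30.0
```

```bash
cat >> h.py <<'E'
def avg(n=5):
    F=[];M=[];P=[];J=[]
    for i in range(n):
        vision.get_image("wrist"); s=arm.observe(); F.append(s["force"]);M.append(s["ft_torque"]);P.append(s["position"]);J.append(s["joint_efforts"])
    print("avg F",np.mean(F,0).round(2),"M",np.mean(M,0).round(3),"P",np.mean(P,0).round(4),"j7eff",np.array(J)[:,6].round(4))
E
python3 - <<'E'
from h import *
go(0.4321,-0.0553,0.0386,92.2); avg(4)
E
```

```text
t=8.00 pos [ 0.4328 -0.0553  0.0377] yaw 92.23 tilt 0.01 turn 0.03 cm now [ 0.07  0.   -0.09] after turn [ 0.07  0.   -0.09] F [-0.66  0.27  1.44] M [0.188 0.131 0.064] w 0.171 j7 1.69
avg F [-1.    0.84  0.76] M [0.211 0.13  0.046] P [ 0.4328 -0.0553  0.0377] j7eff [-0.0558 -0.0606 -0.0647 -0.0679]
```

Emit:
play_rows(increments="-0.5 0 0 0 -1;-0.6 0 0 0 -1;-0.6 0 0 0 -1;-0.6 0 0 0 -1;-0.6 0 0 0 -1")

```text
clock: 8.62
position: [0.4626, -0.0543, 0.0377]
ee_rot: [-0.061, 3.141, 0.0]
force: [-3.2, 0.2, 4.0]
width: 0.171
gripper_force: 30.0
```

```bash
python3 - <<'E'
from h import *
go(0.516,-0.052,0.0386,92.2); avg(3)
E
```

```text
t=8.62 pos [ 0.4626 -0.0543  0.0377] yaw 92.22 tilt 0.00 turn 0.02 cm now [-5.34  0.02 -0.09] after turn [-5.34  0.02 -0.09] F [-3.23  0.2   4.03] M [ 0.016  0.63  -0.021] w 0.171 j7 1.69
avg F [ 1.14 -0.07 -0.7 ] M [ 0.029 -0.162 -0.009] P [ 0.4636 -0.0542  0.0378] j7eff [ 0.0067 -0.007  -0.0034]
```

Emit:
play_rows(increments="-0.7 0 0 0 -1;-0.8 0 0 0 -1;-0.8 0 0 0 -1;-0.8 0 0 0 -1;-0.8 0 0 0 -1")

```text
clock: 9.18
position: [0.4976, -0.053, 0.0378]
ee_rot: [0.06, -3.135, -0.0]
force: [-16.5, -0.5, 24.5]
width: 0.169
gripper_force: 30.0
```

```bash
python3 - <<'E'
from h import *
go(0.516,-0.052,0.0386,92.2); avg(3)
E
```

```text
t=9.18 pos [ 0.4976 -0.053   0.0378] yaw 92.19 tilt 0.36 turn -0.01 cm now [-1.84  0.03 -0.09] after turn [-1.84  0.03 -0.09] F [-16.54  -0.54  24.51] M [0.026 3.322 0.021] w 0.169 j7 1.68
avg F [-1.44 -0.02  4.27] M [ 0.009  0.443 -0.027] P [ 0.5006 -0.0528  0.0379] j7eff [ 0.0058 -0.0072 -0.0029]
```

Emit:
play_rows(increments="0 0 -0.04 0 -1;-0.3 0 0 0 -1;-0.3 0 0 0 -1;0 0 0 0 -1")

```text
clock: 9.67
position: [0.5077, -0.0524, 0.0381]
ee_rot: [-0.061, 3.14, 0.0]
force: [0.5, 0.1, -1.8]
width: 0.171
gripper_force: 30.0
```

```bash
python3 - <<'E'
from h import *
go(0.516,-0.052,0.0386,92.2); avg(3)
p=vision.get_image("scene"); 
c=p["frame"][150:250,260:400]; save(p,"sc.png",(150,260,240,400),5)
E
```

```text
t=9.67 pos [ 0.5077 -0.0524  0.0381] yaw 92.24 tilt 0.05 turn 0.04 cm now [-0.83  0.   -0.05] after turn [-0.83  0.   -0.05] F [ 0.52  0.08 -1.78] M [0.009 0.107 0.01 ] w 0.171 j7 1.68
avg F [ 0.41  0.19 -2.27] M [ 0.023  0.043 -0.002] P [ 0.507  -0.0524  0.038 ] j7eff [-0.002  -0.0005  0.    ]
```

View pics/sc.png

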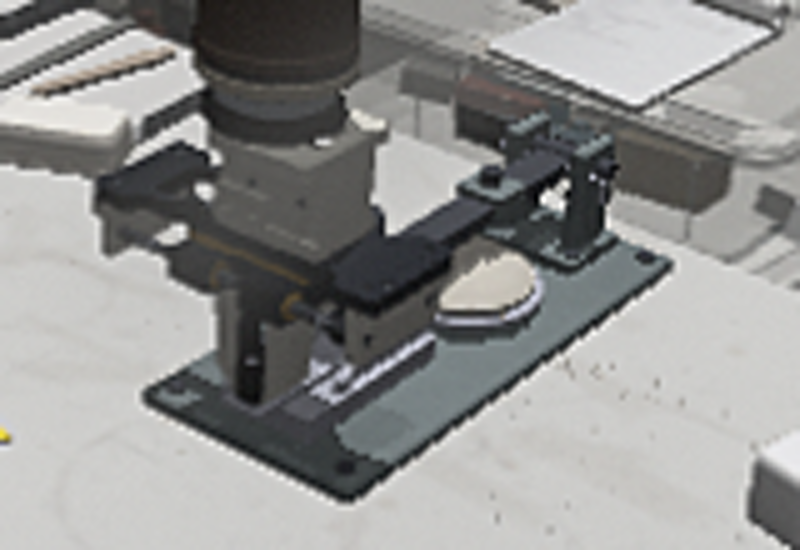

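The picture shows the gripper over the anvil front with the strip running into the slot under the arm. I'm pushing it home gently.

Emit:
play_rows(increments="-0.3 0 0 0 -1;-0.2 0 0 0 -1;-0.15 0 0 0 -1;-0.1 0 0 0 -1;0 0 0 0 -1")

```text
clock: 10.28
position: [0.5146, -0.0522, 0.0381]
ee_rot: [-0.061, 3.141, 0.0]
force: [-0.4, 0.3, -2.0]
width: 0.176
gripper_force: 30.0
```

```bash
python3 - <<'E'
from h import *
go(0.516,-0.052,0.0386,92.2); avg(2)
E
```

```text
t=10.28 pos [ 0.5146 -0.0522  0.0381] yaw 92.23 tilt 0.01 turn 0.03 cm now [-0.14  0.01 -0.05] after turn [-0.14  0.01 -0.05] F [-0.45  0.31 -1.99] M [0.057 0.067 0.024] w 0.176 j7 1.68
avg F [-0.14 -0.46 -1.88] M [0.004 0.095 0.016] P [ 0.5143 -0.0522  0.0381] j7eff [-0.0005 -0.0001]
```

Emit:
play_rows(increments="-0.1 0 0 0 -1;-0.1 0 0 0 -1;0 0 0 0 -1")

```text
clock: 10.63
position: [0.5165, -0.0521, 0.0382]
ee_rot: [-0.061, 3.141, 0.0]
force: [-0.7, -0.0, -1.7]
width: 0.169
gripper_force: 30.0
```

Emit:
play_rows(increments="-0.1 0 0 0 -1;0 0 0 0 -1")

```text
clock: 10.8
position: [0.5173, -0.0521, 0.0381]
ee_rot: [0.061, -3.141, -0.0]
force: [-0.1, -0.1, -1.8]
width: 0.173
gripper_force: 30.0
```

```bash
python3 - <<'E'
from h import *
go(0.516,-0.052,0.0386,92.2); avg(2)
E
```

```text
t=10.80 pos [ 0.5173 -0.0521  0.0381] yaw 92.23 tilt 0.01 turn 0.03 cm now [ 0.13  0.01 -0.05] after turn [ 0.13  0.01 -0.05] F [-0.13 -0.11 -1.83] M [-0.035  0.123  0.041] w 0.173 j7 1.68
avg F [-0.72 -0.63 -1.51] M [ 0.027  0.076 -0.   ] P [ 0.5173 -0.0521  0.0381] j7eff [-0.0008 -0.0004]
```

Emit:
play_rows(increments="-0.1 0 0 0 -1;0 0 0 0 -1")

```text
clock: 11.07
position: [0.5174, -0.0521, 0.038]
ee_rot: [0.061, -3.139, -0.0]
force: [-3.2, 0.3, 0.9]
width: 0.174
gripper_force: 30.0
```

Emit:
play_rows(increments="-0.1 0 0 0 -1;0 0 0 0 -1")

```text
clock: 11.23
position: [0.5174, -0.0521, 0.038]
ee_rot: [0.061, -3.138, -0.0]
force: [-8.0, 0.1, 6.0]
width: 0.17
gripper_force: 30.0
```

Emit:
play_rows(increments="-0.1 0 0 0 -1;0 0 0 0 -1")

```text
clock: 11.4
position: [0.5174, -0.0521, 0.0379]
ee_rot: [0.06, -3.136, -0.0]
force: [-9.9, 0.6, 9.4]
width: 0.173
gripper_force: 30.0
```

Emit:
play_rows(increments="0.27 0 0 0 -1;0 0 0 0 -1;0 0 0 0 -0.1;0 0 0 0 -0.1;0 0 0 0 -0.1")

```text
clock: 11.82
position: [0.5184, -0.052, 0.0383]
ee_rot: [-0.061, 3.14, -0.0]
force: [0.7, 0.6, -1.5]
width: 0.341
gripper_force: 0.0
```

Emit:
play_rows(increments="0 0 0 0 -0.1;0 0 -1 0 -0.1;0 0 -2.5 0 -0.1;0 0 -3.5 0 0;0 0 -3 0 0.1")

```text
clock: 12.23
position: [0.5174, -0.0522, 0.1402]
ee_rot: [0.061, -3.141, 0.0]
force: [1.3, 0.1, 0.3]
width: 0.525
gripper_force: 0.0
```

Emit:
play_rows(increments="0.5 0 -1 0 0.1;0 0 0 0 0.1;0 0 0 0 0.1;0 0 0 0 0.1")

```text
clock: 12.57
position: [0.512, -0.0522, 0.1475]
ee_rot: [0.061, -3.14, -0.0]
force: [0.5, -0.5, -0.2]
width: 0.548
gripper_force: 0.0
```

```bash
python3 - <<'E'
from h import *
p=vision.get_image("wrist"); save(p,"w3.png")
k=[]
for v in ("top","top","top"):
    q=vision.get_image(v); w=world(q,np.ones((420,560),bool))
    k.append(w[(abs(w[:,2]-0.119)<0.006)&(abs(w[:,0]-.582)<.03)&(abs(w[:,1]+.05)<.03)])
k=np.vstack(k); print(len(k),k.mean(0),k.min(0),k.max(0),cv2.minEnclosingCircle(k[:,:2].astype(np.float32)))
for d in cut_out("knob",p)[:2]:
    w=world(p,d["mask"]); print(d["confidence"],d["point"],np.median(w,0),w.min(0),w.max(0))
w=world(p,np.ones((420,560),bool)); w=w[(w[:,2]>0.052)&(w[:,2]<0.066)&(abs(w[:,1]+.052)<.03)&(w[:,0]<0.54)&(w[:,0]>.48)]
print("grip",len(w),cv2.minAreaRect(w[:,:2].astype(np.float32)),np.median(w[:,2]))
go(0.582,-0.0495,0.13,92.2)
E
```

```text
<stdin>:7: RuntimeWarning: Mean of empty slice.
  ret = um.true_divide(
Traceback (most recent call last):
ValueError: zero-size array to reduction operation minimum which has no identity
```

View pics/w3.png

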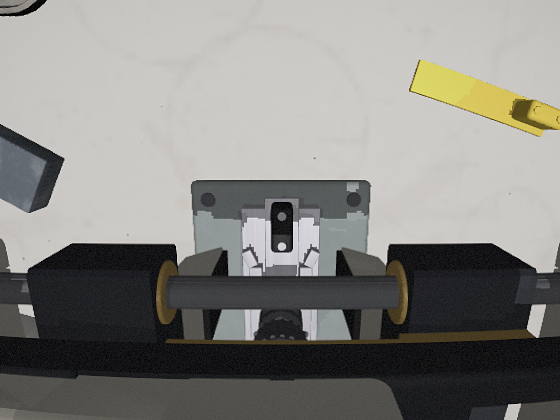

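The strip lies in the slot with its grip at (225, 282). The knob is partly visible at (325, 282) below the bar.

```bash
python3 - <<'E'
from h import *
p=vision.get_image("wrist")
W=world(p,p["z_map"]>0)
w=W[(W[:,2]>0.055)&(W[:,2]<0.065)&(abs(W[:,1]+.052)<.02)&(W[:,0]<0.54)&(W[:,0]>.48)]
print("grip",len(w),cv2.minAreaRect(w[:,:2].astype(np.float32)),np.median(w[:,2]))
w=W[(W[:,2]>0.035-0.004)&(W[:,2]<0.038)&(abs(W[:,1]+.052)<.012)&(W[:,0]<0.56)&(W[:,0]>.48)]; print("strip z",np.percentile(w[:,2],[10,50,90]),w[:,0].min())
w=W[(W[:,2]>0.095)&(W[:,2]<0.125)&(abs(W[:,1]+.05)<.03)&(W[:,0]>.555)&(W[:,0]<.61)]
print("knob",len(w),w.min(0),w.max(0),np.median(w,0))
def f(a): return np.hypot(w[:,0]-a[0],w[:,1]-a[1])-.0165
from scipy.optimize import least_squares
s=w[(w[:,2]<0.115)]; w=s; print(len(s), least_squares(f,[.582,-.0495],loss="soft_l1",f_scale=.001).x if len(s)>5 else 0)
go(0.582,-0.0495,0.14,92.2)
E
```

```text
grip 996 ((0.517387866973877, -0.05213991552591324), (0.03346753120422363, 0.015213449485599995), 2.2766828536987305) 0.05961350176708159
strip z [0.0339611  0.03484039 0.03569037] 0.49856468501413764
knob 806 [ 0.56537392 -0.06781917  0.09505946] [ 0.58044054 -0.03293247  0.11681014] [ 0.56862489 -0.05110934  0.10550364]
760 [ 0.58360439 -0.0505033 ]
t=12.82 pos [ 0.5122 -0.0523  0.1473] yaw 92.22 tilt 0.09 turn 0.02 cm now [-6.99  0.01  0.71] after turn [-6.99  0.01  0.71] F [-0.05 -0.9  -0.16] M [ 0.021  0.016 -0.001] w 0.552 j7 1.66
```

Emit:
play_rows(increments="-2 0 0 0 0.1;-2 0 0 0 0.1;-2 0 0 0 0.1;-1.1 0 0 0 0.1;0 0 0 0 0.1")

```text
clock: 13.23
position: [0.5855, -0.0492, 0.1474]
ee_rot: [-0.062, 3.14, -0.0]
force: [0.2, 0.4, 0.6]
width: 0.549
gripper_force: 0.0
```

Emit:
play_rows(increments="0 0 1 0 0.1;0 0 1.5 0 0.1;0 0 1 0 0.1;0 0 0 0 0.1;0 0 0 0 0.1")

```text
clock: 13.65
position: [0.5823, -0.0496, 0.1123]
ee_rot: [0.061, -3.139, -0.0]
force: [-0.1, 0.2, -0.3]
width: 0.552
gripper_force: 0.0
```

```bash
python3 - <<'E'
from h import *
go(0.5834,-0.0500,0.096,92.2); avg(2)
E
```

```text
t=13.65 pos [ 0.5823 -0.0496  0.1123] yaw 92.21 tilt 0.13 turn 0.01 cm now [-0.11 -0.04  1.63] after turn [-0.11 -0.04  1.63] F [-0.11  0.18 -0.34] M [ 0.049 -0.006 -0.011] w 0.552 j7 1.67
avg F [-0.34 -0.01  0.1 ] M [ 0.03  -0.029 -0.032] P [ 0.5833 -0.0496  0.1133] j7eff [0.0039 0.0006]
```

Emit:
play_rows(increments="0 -0.03 0.8 0 0.1;0 0 0.9 0 0.1;0 0 0 0 0.1;0 0 0 0 -1;0 0 0 0 -1", grip_force=15)

```text
clock: 14.17
position: [0.5835, -0.0498, 0.096]
ee_rot: [0.061, -3.141, -0.0]
force: [0.0, -0.5, 0.2]
width: 0.451
gripper_force: 0.0
```

Emit:
play_rows(increments="0 0 0 0 -1;0 0 0 0 -1;0 0 0 0 -1")

```text
clock: 14.42
position: [0.5838, -0.0503, 0.0964]
ee_rot: [-0.06, 3.14, -0.001]
force: [0.5, -1.7, -0.1]
width: 0.355
gripper_force: 15.0
```

```bash
python3 - <<'E'
from h import *
go(0.5834,-0.0500,0.096,92.2); avg(4)
E
```

```text
t=14.42 pos [ 0.5838 -0.0503  0.0964] yaw 92.20 tilt 0.04 turn 0.00 cm now [0.04 0.03 0.04] after turn [0.04 0.03 0.04] F [ 0.47 -1.71 -0.06] M [-0.331 -0.083  0.054] w 0.355 j7 1.67
avg F [ 0.69 -2.43 -0.14] M [-0.495 -0.096 -0.001] P [ 0.5837 -0.0503  0.0963] j7eff [-0.0094 -0.0088 -0.0082 -0.0077]
```

Emit:
play_rows(increments="0 0 0.015 7 -1;0 0 0.016 7 -1;0 0 0.015 7 -1;0 0 0.016 7 -1;0 0 0.015 7 -1")

```text
clock: 15.03
position: [0.584, -0.0495, 0.0956]
ee_rot: [0.895, 3.011, 0.001]
force: [0.9, -0.3, -0.5]
width: 0.352
gripper_force: 15.0
```

```bash
cat > o.py <<'E'
from h import *
s=arm.observe(); R=Rn.from_rotvec(s["ee_rot"]).as_matrix()
print("yaw %.2f"%np.degrees(np.arctan2(R[1,1],R[0,1])),"eff",s["joint_efforts"].round(4),"Mz %.3f"%s["ft_torque"][2],"F",s["force"].round(2),"dq7 %.3f"%s["dq"][6],"j7 %.3f"%s["joints"][6],"P",s["position"].round(4))
E
python3 o.py
```

```text
yaw 56.90 eff [  2.0074 -65.1554   3.6773 -24.2275   0.4729   0.5408   2.4852] Mz 0.043 F [ 0.95 -0.31 -0.52] dq7 -1.199 j7 1.163 P [ 0.584  -0.0495  0.0956]
```

Emit:
play_rows(increments="0 0 0.015 7 -1;0 0 0.016 7 -1;0 0 0 0 -1;0 0 0 0 -1")

```text
clock: 15.37
position: [0.5842, -0.0492, 0.0952]
ee_rot: [1.24, 2.885, 0.001]
force: [2.5, -0.5, -0.8]
width: 0.352
gripper_force: 15.0
```

```bash
python3 o.py; python3 -c "
from h import *
avg(4)"
```

```text
yaw 43.47 eff [ -0.1713 -63.7418   6.7493 -23.0186   0.0758   0.9763  -0.7524] Mz -0.013 F [ 2.48 -0.53 -0.79] dq7 0.025 j7 0.971 P [ 0.5842 -0.0492  0.0952]
avg F [ 2.67  1.2  -0.63] M [ 0.245 -0.746 -0.032] P [ 0.5842 -0.0492  0.0953] j7eff [-0.2027 -0.0041  0.0428  0.0378]
```

Emit:
play_rows(increments="0 0 0.0035 1.5 -1;0 0 0.0035 1.5 -1;0 0 0.0035 1.5 -1;0 0 0.0035 1.5 -1")

```text
clock: 15.9
position: [0.5842, -0.0492, 0.0951]
ee_rot: [1.398, 2.812, 0.002]
force: [4.5, 3.0, -0.7]
width: 0.354
gripper_force: 15.0
```

```bash
python3 o.py
```

```text
yaw 37.13 eff [  2.4337 -63.4875   8.1679 -21.5361   1.1047   1.5293   0.4953] Mz 0.069 F [ 4.55  3.02 -0.67] dq7 -0.256 j7 0.880 P [ 0.5842 -0.0492  0.0951]
```

Emit:
play_rows(increments="0 0 0.0035 1.5 -1;0 0 0.003 1.5 -1")

```text
clock: 16.07
position: [0.5843, -0.0491, 0.095]
ee_rot: [1.471, 2.775, 0.002]
force: [5.2, 2.0, -1.2]
width: 0.355
gripper_force: 15.0
```

```bash
python3 o.py
```

```text
yaw 34.14 eff [  2.4363 -63.474    8.4601 -21.4188   1.1395   1.5898   0.4916] Mz -0.030 F [ 5.19  2.01 -1.22] dq7 -0.256 j7 0.838 P [ 0.5843 -0.0491  0.095 ]
```

Emit:
play_rows(increments="0 0 0.0035 1.5 -1;0 0 0.003 1.5 -1")

```text
clock: 16.23
position: [0.5843, -0.0491, 0.095]
ee_rot: [1.543, 2.735, 0.002]
force: [5.3, 2.2, -1.2]
width: 0.357
gripper_force: 15.0
```

```bash
python3 o.py; python3 -c "
from h import *
avg(6)"
```

```text
yaw 31.14 eff [  2.4786 -63.4512   8.7538 -21.2891   1.1802   1.6476   0.4903] Mz 0.045 F [ 5.34  2.21 -1.19] dq7 -0.256 j7 0.795 P [ 0.5843 -0.0491  0.095 ]
avg F [ 5.22  2.91 -0.8 ] M [ 0.573 -1.107 -0.037] P [ 0.5844 -0.0491  0.095 ] j7eff [ 0.2985 -0.401  -0.1175 -0.0046  0.0262  0.0336]
```

Emit:
play_rows(increments="0 0 0.0035 1.5 -1;0 0 0.0035 1.5 -1;0 0 0.003 1.5 -1;0 0 0.0035 1.5 -1")

```text
clock: 16.87
position: [0.5845, -0.049, 0.0949]
ee_rot: [1.684, 2.651, 0.003]
force: [6.3, 2.9, -0.6]
width: 0.347
gripper_force: 15.0
```

```bash
python3 o.py
```

```text
yaw 25.14 eff [  2.598  -63.378    9.3355 -21.0084   1.2652   1.7579   0.4886] Mz 0.051 F [ 6.33  2.93 -0.63] dq7 -0.253 j7 0.710 P [ 0.5845 -0.049   0.0949]
```

Emit:
play_rows(increments="0 0 0.0035 1.5 -1;0 0 0.003 1.5 -1;0 0 0.0035 1.5 -1")

```text
clock: 17.12
position: [0.5846, -0.049, 0.0948]
ee_rot: [1.787, 2.583, 0.003]
force: [6.8, 3.3, -1.0]
width: 0.352
gripper_force: 15.0
```

```bash
python3 o.py
```

```text
yaw 20.64 eff [  2.6283 -63.3386   9.7596 -20.7974   1.3215   1.851    0.4855] Mz 0.043 F [ 6.8   3.25 -0.97] dq7 -0.254 j7 0.646 P [ 0.5846 -0.049   0.0948]
```

Emit:
play_rows(increments="0 0 0.0035 1.5 -1;0 0 0.003 1.5 -1;0 0 0.0035 1.5 -1")

```text
clock: 17.37
position: [0.5847, -0.0489, 0.0947]
ee_rot: [1.887, 2.511, 0.003]
force: [6.5, 3.4, -1.7]
width: 0.353
gripper_force: 15.0
```

```bash
python3 o.py
```

```text
yaw 16.15 eff [  2.6674 -63.3114  10.1809 -20.58     1.3792   1.9476   0.4839] Mz -0.015 F [ 6.54  3.43 -1.74] dq7 -0.252 j7 0.583 P [ 0.5847 -0.0489  0.0947]
```

Emit:
play_rows(increments="0 0 0.0035 1.5 -1;0 0 0.003 1.5 -1;0 0 0.0035 1.5 -1")

```text
clock: 17.62
position: [0.5848, -0.0489, 0.0946]
ee_rot: [1.984, 2.435, 0.003]
force: [7.0, 3.2, -1.0]
width: 0.354
gripper_force: 15.0
```

```bash
python3 o.py
```

```text
yaw 11.65 eff [  2.6944 -63.2879  10.5954 -20.3578   1.4354   2.0475   0.482 ] Mz 0.062 F [ 7.05  3.17 -1.04] dq7 -0.250 j7 0.519 P [ 0.5848 -0.0489  0.0946]
```

Emit:
play_rows(increments="0 0 0.0035 1.5 -1;0 0 0.003 1.5 -1;0 0 0.0035 1.5 -1")

```text
clock: 17.87
position: [0.5849, -0.0489, 0.0945]
ee_rot: [2.078, 2.355, 0.003]
force: [7.4, 3.3, -3.0]
width: 0.353
gripper_force: 15.0
```

```bash
python3 o.py
```

```text
yaw 7.16 eff [  2.7059 -63.2685  11.0025 -20.1316   1.4897   2.1502   0.4801] Mz 0.048 F [ 7.39  3.3  -3.04] dq7 -0.252 j7 0.456 P [ 0.5849 -0.0489  0.0945]
```

Emit:
play_rows(increments="0 0 0.0035 1.5 -1;0 0 0.003 1.5 -1;0 0 0.0035 1.5 -1")

```text
clock: 18.12
position: [0.585, -0.0489, 0.0944]
ee_rot: [2.168, 2.271, 0.004]
force: [7.0, 3.2, -2.6]
width: 0.355
gripper_force: 15.0
```

```bash
python3 o.py
```

```text
yaw 2.65 eff [  2.703  -63.2535  11.4027 -19.9028   1.5421   2.2555   0.4783] Mz 0.004 F [ 7.04  3.2  -2.62] dq7 -0.252 j7 0.393 P [ 0.585  -0.0489  0.0944]
```

Emit:
play_rows(increments="0 0 0.0035 1.5 -1;0 0 0.003 1.5 -1;0 0 0.0035 1.5 -1")

```text
clock: 18.37
position: [0.5851, -0.0489, 0.0943]
ee_rot: [2.256, 2.184, 0.004]
force: [8.1, 2.7, -3.4]
width: 0.351
gripper_force: 15.0
```

```bash
python3 o.py
```

```text
yaw -1.84 eff [  2.683  -63.2421  11.7946 -19.6721   1.5922   2.3627   0.4767] Mz 0.062 F [ 8.12  2.73 -3.38] dq7 -0.251 j7 0.329 P [ 0.5851 -0.0489  0.0943]
```

Emit:
play_rows(increments="0 0 0.0035 1.5 -1;0 0 0.003 1.5 -1;0 0 0.0035 1.5 -1")

```text
clock: 18.62
position: [0.5852, -0.0489, 0.0942]
ee_rot: [2.34, 2.094, 0.004]
force: [9.3, 3.1, -3.3]
width: 0.349
gripper_force: 15.0
```

```bash
python3 o.py
```

```text
yaw -6.34 eff [  2.6491 -63.2348  12.1807 -19.4406   1.6404   2.4714   0.4751] Mz 0.044 F [ 9.31  3.14 -3.3 ] dq7 -0.249 j7 0.266 P [ 0.5852 -0.0489  0.0942]
```

Emit:
play_rows(increments="0 0 0.0035 1.5 -1;0 0 0.003 1.5 -1;0 0 0.0035 1.5 -1")

```text
clock: 18.87
position: [0.5854, -0.049, 0.0941]
ee_rot: [2.42, 2.001, 0.004]
force: [9.4, 2.8, -3.9]
width: 0.355
gripper_force: 15.0
```

```bash
python3 o.py
```

```text
yaw -10.84 eff [  2.5971 -63.2309  12.5592 -19.209    1.6865   2.5813   0.4736] Mz 0.063 F [ 9.41  2.77 -3.91] dq7 -0.251 j7 0.204 P [ 0.5854 -0.049   0.0941]
```

Emit:
play_rows(increments="0 0 0.0035 1.5 -1;0 0 0.003 1.5 -1;0 0 0.0035 1.5 -1")

```text
clock: 19.12
position: [0.5855, -0.049, 0.094]
ee_rot: [2.497, 1.904, 0.005]
force: [8.6, 2.1, -4.3]
width: 0.355
gripper_force: 15.0
```

```bash
python3 o.py
```

```text
yaw -15.34 eff [  2.5349 -63.2014  12.928  -18.9709   1.7259   2.6856   0.468 ] Mz 0.007 F [ 8.6   2.1  -4.27] dq7 -0.250 j7 0.141 P [ 0.5855 -0.049   0.094 ]
```

Emit:
play_rows(increments="0 0 0.0035 1.5 -1;0 0 0.003 1.5 -1;0 0 0.0035 1.5 -1")

```text
clock: 19.37
position: [0.5856, -0.0491, 0.0939]
ee_rot: [2.57, 1.805, 0.005]
force: [9.9, 3.2, -6.4]
width: 0.355
gripper_force: 15.0
```

```bash
python3 o.py
```

```text
yaw -19.84 eff [  2.461  -63.1758  13.2928 -18.7354   1.7602   2.7888   0.4589] Mz 0.092 F [ 9.88  3.22 -6.45] dq7 -0.249 j7 0.078 P [ 0.5856 -0.0491  0.0939]
```

Emit:
play_rows(increments="0 0 0.0035 1.5 -1;0 0 0.003 1.5 -1;0 0 0.0035 1.5 -1")

```text
clock: 19.62
position: [0.5857, -0.049, 0.0939]
ee_rot: [2.638, 1.702, 0.005]
force: [10.1, 2.2, -3.8]
width: 0.348
gripper_force: 15.0
```

```bash
python3 o.py
```

```text
yaw -24.34 eff [  2.3713 -63.1552  13.6517 -18.5025   1.7939   2.8923   0.4516] Mz 0.060 F [10.05  2.16 -3.81] dq7 -0.250 j7 0.015 P [ 0.5857 -0.049   0.0939]
```

Emit:
play_rows(increments="0 0 0.0035 1.5 -1;0 0 0.003 1.5 -1;0 0 0.0035 1.5 -1")

```text
clock: 19.87
position: [0.5858, -0.0491, 0.0938]
ee_rot: [2.703, 1.597, 0.005]
force: [11.9, 2.2, -5.0]
width: 0.352
gripper_force: 15.0
```

```bash
python3 o.py
```

```text
yaw -28.84 eff [  2.2693 -63.1371  14.006  -18.272    1.8255   2.9945   0.444 ] Mz 0.091 F [11.86  2.18 -5.04] dq7 -0.248 j7 -0.047 P [ 0.5858 -0.0491  0.0938]
```

The torque trend breaks at about yaw -12.5°, which is the foot meeting the strip. 6 N is about 0.53 rad past that, so I'm turning on to about -42°.

Emit:
play_rows(increments="0 0 0.0035 1.5 -1;0 0 0.003 1.5 -1;0 0 0.0035 1.5 -1")

```text
clock: 20.12
position: [0.5859, -0.0492, 0.0937]
ee_rot: [2.764, 1.49, 0.006]
force: [11.0, 2.6, -5.5]
width: 0.353
gripper_force: 15.0
```

```bash
python3 o.py
```

```text
yaw -33.34 eff [  2.1549 -63.1217  14.3562 -18.0452   1.8547   3.0949   0.4363] Mz 0.118 F [11.03  2.64 -5.48] dq7 -0.248 j7 -0.110 P [ 0.5859 -0.0492  0.0937]
```

Emit:
play_rows(increments="0 0 0.0035 1.5 -1;0 0 0.003 1.5 -1;0 0 0.0035 1.5 -1")

```text
clock: 20.37
position: [0.5859, -0.0492, 0.0936]
ee_rot: [2.82, 1.38, 0.006]
force: [10.9, 0.9, -5.5]
width: 0.353
gripper_force: 15.0
```

```bash
python3 o.py
```

```text
yaw -37.84 eff [  2.0282 -63.1063  14.6999 -17.8226   1.8807   3.193    0.4283] Mz 0.091 F [10.89  0.9  -5.5 ] dq7 -0.246 j7 -0.172 P [ 0.5859 -0.0492  0.0936]
```

Emit:
play_rows(increments="0 0 0.0035 1.5 -1;0 0 0.003 1.5 -1;0 0 0.002 1 -1")

```text
clock: 20.62
position: [0.586, -0.0493, 0.0935]
ee_rot: [2.866, 1.281, 0.006]
force: [11.8, 1.6, -5.9]
width: 0.35
gripper_force: 15.0
```

```bash
python3 o.py; python3 -c "
from h import *
avg(4)"; python3 o.py
```

```text
yaw -41.85 eff [  1.7668 -62.8997  15.1586 -17.6094   1.8379   3.2735   0.0929] Mz 0.099 F [11.79  1.63 -5.95] dq7 -0.154 j7 -0.227 P [ 0.586  -0.0493  0.0935]
avg F [11.49  1.24 -6.58] M [ 0.289 -2.308  0.033] P [ 0.586  -0.0493  0.0935] j7eff [ 0.0579 -0.3384 -0.13   -0.0478]
yaw -41.78 eff [ 1.41970e+00 -6.27934e+01  1.52783e+01 -1.76693e+01  1.82160e+00
  3.29680e+00 -4.78000e-02] Mz -0.024 F [12.02  2.07 -7.1 ] dq7 0.000 j7 -0.226 P [ 0.586  -0.0493  0.0935]
```

Emit:
play_rows(increments="0 0 0 0 0.1;0 0 0 0 0.1;0 0 0 0 0.1;0 0 -1 0 0.1;0 0 -2 0 0.1")

```text
clock: 21.23
position: [0.5814, -0.0497, 0.122]
ee_rot: [-2.866, -1.281, 0.007]
force: [-0.1, 0.6, 0.3]
width: 0.547
gripper_force: 0.0
```

Emit:
play_rows(increments="0 0 -2.5 -5 0.1;0 0 0 -7 0.1;0 0 0 -7 0.1;0 0 0 -7 0.1;0 0 0 -7 0.1")

```text
clock: 21.65
position: [0.5831, -0.0501, 0.149]
ee_rot: [-2.379, -2.051, 0.0]
force: [-0.7, 0.7, 0.4]
width: 0.55
gripper_force: 0.0
```

Emit:
play_rows(increments="0 0 0 -7 0.1;0 0 0 -7 0.1;0 0 0 -7 0.1;0 0 0 -7 0.1;0 0 0 -7 0.1")

```text
clock: 22.07
position: [0.5831, -0.0503, 0.1488]
ee_rot: [-1.653, -2.672, 0.001]
force: [0.6, -0.3, 0.3]
width: 0.548
gripper_force: 0.0
```

Emit:
play_rows(increments="0 0 0 -7 0.1;0 0 0 -7 0.1;0 0 0 -7 0.1;0 0 0 -7 0.1;0 0 0 -7 0.1")

```text
clock: 22.48
position: [0.583, -0.0504, 0.1488]
ee_rot: [-0.773, -3.045, 0.001]
force: [0.4, -0.4, -0.4]
width: 0.55
gripper_force: 0.0
```

Emit:
play_rows(increments="0 0 0 -7 0.1;0 0 0 -7 0.1;0 0 0 -7 0.1;0 0 0 -7 0.1;0 0 0 0 0.1")

```text
clock: 22.9
position: [0.5831, -0.0507, 0.1488]
ee_rot: [-0.014, -3.141, 0.001]
force: [-0.4, -1.0, 0.1]
width: 0.554
gripper_force: 0.0
```

```bash
python3 - <<'E'
from h import *
vision.get_image("top");vision.get_image("top")
go(0.5174,-0.0521,0.12,92.2)
E
```

```text
t=23.00 pos [ 0.5833 -0.0503  0.1486] yaw 88.94 tilt 0.01 turn -3.26 cm now [ 6.58 -0.3   2.86] after turn [6.59 0.08 2.86] F [-0.58  1.08 -0.93] M [ 0.072 -0.012 -0.014] w 0.548 j7 1.65
```

Emit:
play_rows(increments="0 0 0 -3.2 0.1;2 0 0 0 0;2 0 0 0 0;1.8 0.1 0 0 0;0.8 0 0 0 0")

```text
clock: 23.42
position: [0.5151, -0.0519, 0.1481]
ee_rot: [0.059, -3.139, -0.0]
force: [-1.4, 0.2, -0.2]
width: 0.499
gripper_force: 0.0
```

Emit:
play_rows(increments="0 0 0 0 0;0 0 0 0 0;0 0 1 0 0;0 0 2 0 0;0 0 1 0 0")

```text
clock: 23.83
position: [0.5179, -0.0514, 0.1062]
ee_rot: [0.066, -3.14, 0.0]
force: [-0.8, 0.1, 0.0]
width: 0.505
gripper_force: 0.0
```

Emit:
play_rows(increments="0 0 0 0 0;0 0 0 0 0;0 0 0 0 0")

```text
clock: 24.08
position: [0.5181, -0.0517, 0.1084]
ee_rot: [-0.066, 3.141, -0.0]
force: [-0.4, -0.3, -0.4]
width: 0.503
gripper_force: 0.0
```

```bash
python3 - <<'E'
from h import *
go(0.5174,-0.0521,0.040,92.2)
p=vision.get_image("wrist")
W=world(p,p["z_map"]>0)
w=W[(W[:,2]>0.055)&(W[:,2]<0.065)&(abs(W[:,1]+.052)<.012)&(W[:,0]<0.535)&(W[:,0]>.48)]
print("grip",len(w),cv2.minAreaRect(w[:,:2].astype(np.float32)),np.median(w[:,2])); avg(1)
E
```

```text
t=24.08 pos [ 0.5181 -0.0517  0.1084] yaw 92.41 tilt 0.01 turn 0.21 cm now [ 0.07 -0.04  6.84] after turn [ 0.07 -0.04  6.84] F [-0.43 -0.27 -0.4 ] M [ 0.034  0.037 -0.048] w 0.503 j7 1.71
grip 1405 ((0.5175202488899231, -0.052002549171447754), (0.03390781581401825, 0.01595623604953289), 1.8299007415771484) 0.05965199733880641
avg F [-0.03 -0.56 -0.01] M [-0.001  0.03   0.066] P [ 0.5182 -0.0517  0.1088] j7eff [-0.0045]
```

Emit:
play_rows(increments="0 0 1.5 0 0;0 -0.03 2 0 0;0 0 1.8 0 0;0 0 1 0 0;0 0 0.5 0 0")

```text
clock: 24.6
position: [0.5172, -0.0519, 0.0393]
ee_rot: [0.066, -3.14, -0.0]
force: [0.1, -0.3, 0.5]
width: 0.499
gripper_force: 0.0
```

Emit:
play_rows(increments="0 0 0 0 0;0 0 0 0 0;0 0 0 0 -1;0 0 0 0 -1;0 0 0 0 -1", grip_force=30)

```text
clock: 25.02
position: [0.5181, -0.0519, 0.0409]
ee_rot: [-0.066, 3.14, 0.0]
force: [0.3, 0.1, 0.4]
width: 0.329
gripper_force: 0.0
```

Emit:
play_rows(increments="0 0 0 0 -1;0 0 0 0 -1;0 0 0 0 -1;0 0 0 0 -1")

```text
clock: 25.35
position: [0.5177, -0.0519, 0.0404]
ee_rot: [-0.066, 3.141, 0.0]
force: [-0.9, 0.3, 3.6]
width: 0.172
gripper_force: 30.0
```

```bash
python3 - <<'E'
from h import *
go(0.5024,-0.0527,0.040,92.2); avg(4)
E
```

```text
t=25.35 pos [ 0.5177 -0.0519  0.0404] yaw 92.41 tilt 0.02 turn 0.21 cm now [ 1.53 -0.02  0.04] after turn [ 1.53 -0.02  0.04] F [-0.93  0.27  3.55] M [ 0.114  0.208 -0.139] w 0.172 j7 1.73
avg F [-1.11  0.08  5.55] M [ 0.056  0.239 -0.084] P [ 0.5177 -0.0519  0.0404] j7eff [0.0917 0.0922 0.0918 0.0936]
```

Emit:
play_rows(increments="0 0 -0.03 0 -1;0 0 0 0 -1")

```text
clock: 25.72
position: [0.5177, -0.052, 0.0404]
ee_rot: [-0.066, 3.141, -0.0]
force: [0.2, 0.5, 1.0]
width: 0.171
gripper_force: 30.0
```

Emit:
play_rows(increments="0.06 0 0 0 -1;0.06 0 0 0 -1;0.06 0 0 0 -1;0.06 0 0 0 -1;0.06 0 0 0 -1")

```text
clock: 26.13
position: [0.5159, -0.052, 0.0405]
ee_rot: [-0.067, 3.138, -0.0]
force: [5.8, -0.2, -4.9]
width: 0.175
gripper_force: 30.0
```

```bash
python3 o.py
```

```text
yaw 92.44 eff [ 2.50400e-01 -6.10167e+01  3.11940e+00 -1.68849e+01  1.71500e-01
  2.09500e+00  1.77000e-02] Mz -0.006 F [ 5.83 -0.19 -4.86] dq7 0.001 j7 1.733 P [ 0.5159 -0.052   0.0405]
```

Emit:
play_rows(increments="0.06 0 0 0 -1;0.06 0 0 0 -1;0.06 0 0 0 -1")

```text
clock: 26.38
position: [0.5141, -0.052, 0.0405]
ee_rot: [-0.067, 3.138, -0.0]
force: [6.0, -0.3, -4.4]
width: 0.171
gripper_force: 30.0
```

Emit:
play_rows(increments="0.06 0 0 0 -1;0.06 0 0 0 -1")

```text
clock: 26.55
position: [0.513, -0.0521, 0.0405]
ee_rot: [-0.067, 3.138, -0.0]
force: [6.0, 0.5, -4.7]
width: 0.171
gripper_force: 30.0
```

```bash
python3 - <<'E'
from h import *
go(0.5024,-0.0527,0.040,92.2); avg(3)
E
```

```text
t=26.55 pos [ 0.513  -0.0521  0.0405] yaw 92.44 tilt 0.14 turn 0.24 cm now [ 1.06 -0.02  0.05] after turn [ 1.06 -0.02  0.05] F [ 5.95  0.51 -4.68] M [ 0.046 -1.173  0.007] w 0.171 j7 1.73
avg F [ 5.48  0.28 -4.54] M [ 0.028 -1.046  0.01 ] P [ 0.5128 -0.0521  0.0405] j7eff [0.0023 0.006  0.0061]
```

The drag is about 6 N, as wanted. Drawing the strip back the rest of the way.

Emit:
play_rows(increments="0.08 0 0.01 0 -1;0.08 0 0.01 0 -1;0.08 0 0 0 -1;0.08 0 0 0 -1;0.08 0 0 0 -1")

```text
clock: 27.12
position: [0.5092, -0.0522, 0.0404]
ee_rot: [-0.067, 3.138, -0.0]
force: [6.5, -0.3, -4.5]
width: 0.168
gripper_force: 30.0
```

Emit:
play_rows(increments="0.08 0 0 0 -1;0.08 0 0 0 -1;0.08 0 0 0 -1;0.08 0 0 0 -1;0.08 0 0 0 -1")

```text
clock: 27.53
position: [0.5052, -0.0524, 0.0405]
ee_rot: [-0.067, 3.138, -0.0]
force: [6.9, 0.6, -4.5]
width: 0.174
gripper_force: 30.0
```

Emit:
play_rows(increments="0.08 0 0 0 -1;0.06 0 0 0 -1;0 0 0 0 -1;0 0 0 0 -1")

```text
clock: 27.87
position: [0.5036, -0.0524, 0.0404]
ee_rot: [-0.067, 3.138, -0.0]
force: [6.1, 0.9, -3.2]
width: 0.176
gripper_force: 30.0
```

```bash
python3 - <<'E'
from h import *
go(0.5027,-0.0527,0.040,92.2); avg(3)
E
```

```text
t=27.87 pos [ 0.5036 -0.0524  0.0404] yaw 92.45 tilt 0.15 turn 0.25 cm now [ 0.09 -0.02  0.04] after turn [ 0.09 -0.02  0.04] F [ 6.14  0.93 -3.18] M [ 0.052 -1.06   0.063] w 0.176 j7 1.73
avg F [ 5.17 -0.06 -3.58] M [ 0.099 -1.096 -0.003] P [ 0.5036 -0.0524  0.0404] j7eff [-0.0072 -0.0072 -0.0072]
```

Emit:
play_rows(increments="0.09 0 0 0 -1;0 0 0 0 -1;-0.1 0 0.02 0 -1;0 0 0 0 -1;0 0 0 0 -1")

```text
clock: 28.43
position: [0.5027, -0.0525, 0.0404]
ee_rot: [-0.067, 3.14, 0.0]
force: [0.3, -0.1, 4.9]
width: 0.173
gripper_force: 30.0
```

Emit:
play_rows(increments="0 0 0 0 -0.1;0 0 0 0 -0.1;0 0 0 0 -0.1;0 0 0 0 -0.1;0 0 -1 0 -0.1")

```text
clock: 28.85
position: [0.5008, -0.0525, 0.0489]
ee_rot: [0.066, -3.138, -0.0]
force: [0.0, 0.2, 0.4]
width: 0.44
gripper_force: 0.0
```

Emit:
play_rows(increments="0 0 -2 0 0;0 0 -3 0 0;0 0 -3 0 0;1 0 -2 0 0;1 0 0 0 0")

```text
clock: 29.27
position: [0.4847, -0.0536, 0.1545]
ee_rot: [-0.066, 3.134, 0.0]
force: [1.0, 0.2, -0.0]
width: 0.501
gripper_force: 0.0
```

Emit:
play_rows(increments="0 0 0 0 0;0 0 0 0 0;0 0 0 0 0")

```text
clock: 29.52
position: [0.4819, -0.0533, 0.1494]
ee_rot: [0.067, -3.14, -0.0]
force: [0.2, 0.1, 0.3]
width: 0.5
gripper_force: 0.0
```

```bash
python3 - <<'E'
from h import *
p=vision.get_image("wrist"); save(p,"w5.png")
W=world(p,p["z_map"]>0)
w=W[(W[:,2]>0.055)&(W[:,2]<0.065)&(abs(W[:,1]+.052)<.012)&(W[:,0]<0.535)&(W[:,0]>.47)]
print("grip",len(w),cv2.minAreaRect(w[:,:2].astype(np.float32)),np.median(w[:,2]))
w=W[(W[:,2]>0.0325)&(W[:,2]<0.038)&(abs(W[:,1]+.052)<.01)&(W[:,0]<0.57)&(W[:,0]>.47)]; print("strip top",w[:,0].min(),w[:,0].max(),np.polyfit(w[:,0],w[:,2],1),np.median(w[:,2]))
go(0.5027,-0.0527,0.040,92.2)
E
```

```text
grip 953 ((0.502388060092926, -0.052515044808387756), (0.03297891840338707, 0.01557096652686596), 2.4807679653167725) 0.059621879077461915
strip top 0.48362235536767045 0.5699008930277719 [0.00168707 0.03386561] 0.03477231131002212
t=29.57 pos [ 0.482  -0.0533  0.1492] yaw 92.43 tilt 0.08 turn 0.23 cm now [-2.08 -0.02 10.92] after turn [-2.08 -0.02 10.92] F [-0.36 -0.13 -0.  ] M [0.026 0.014 0.015] w 0.505 j7 1.69
```

View pics/w5.png

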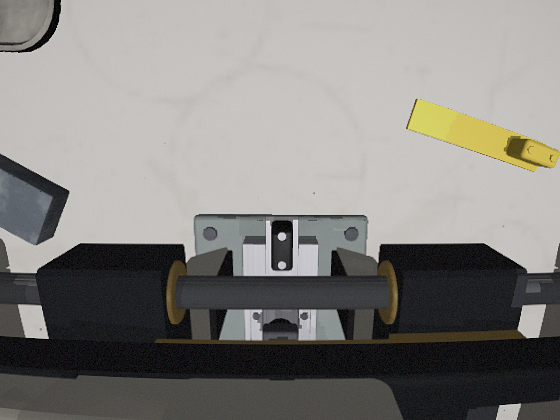

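The strip lies flat with its grip at (245, 282). It has been drawn back 15.1 mm (0.5175 to 0.5024), and the robot is clear of everything. Handing in.

```bash
python3 -c "
from cell import job
print(job.sign_off())"
```

```text
the job is handed in; nothing more can be done
None
```

The depth stop is set and handed in: the strip went fully home, the foot was turned down to about 6 N of drag, and the strip was drawn back about 15 mm and left flat and pinched (sign-off gave no verdict).

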